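Snap open the folding photo stand and load the sample box

TASK

Open the folded photo stand: lift its backrest by the red pull tab until it snaps over centre and stays fully open by itself. Then set the small taped cardboard box that lies beside the stand on the stand's base in front of the backrest, right way up as it was on the bench, wholly on the base and with its long side parallel to the backrest; put it down rather than drop it. Leave the tape measure, stapler and red marker where they are.

Things in the scene. Friction and masses are not known exactly. Their poses are not given: they have to be found in the camera images.
- stand: Stand's base: grey plate fixed to the bench, 180 (x) x 200 (y) x 12 mm. Origin: centre of its underside; z up; -x is its front (robot side), +x its rear with the hinge. Front lip x = -88 to -82 mm, top at z = 19 mm. Free floor for the box (z = 12 mm): x = -82 mm to the hinge blocks at x = +69 mm, y within 100 mm. Folded, the backrest covers this floor.
- backrest (a joint): Backrest angle (rad): 0 = folded flat on the base, 1.92 = fully open at its stop, leaning back 20 degrees past upright. The free edge swings from the front up and to the rear. An over-centre spring holds both end states: pull up (about 4 N at the tab at first, then less) past about 1.05 rad and it pulls itself open; let go below that, it falls shut.
- hinge_mid (a point): Middle of the backrest's hinge axis (the axis runs along the stand's y), at x = +78, y = 0, z = +22 mm in the stand's frame; same axes as the stand. The backrest is a pale aluminium plate 180 mm wide, 7 mm thick, reaching from 5 to 137 mm from this axis, its mid-plane through the axis.
- pull_tab (a point): Grip point of the red pull tab: a block 16 mm wide (along the hinge axis) x 26 mm, 29.5 mm proud of the plate's face (up when folded, rear when open). The point is 120 mm from the axis along the plate, 23 mm off its mid-plane, 10 mm below the tab's end; folded, 45 mm over the bench, plate's face 25.5 mm. Pinched on its 16 mm width it can pivot in the fingers, so the gripper may stay pointing down.
- sample_box: Small sealed brown cardboard box (the one beside the stand; others stand only at the far left end of the bench, out of reach), 57 (x) x 94 (y, long side) x 41 mm high, about 0.09 kg. Origin: centre of its underside; z up. It stands on the bench left or right of the stand.
- tape_measure: Yellow tape measure lying flat, 63 x 90 x 38 mm, on the other side of the stand from the box; leave alone. Origin: underside.
- stapler: Blue stapler, 34 x 157 x 48 mm; leave alone. Origin: centre of underside.
- marker_red: White marker with red cap lying on the bench, 18 x 135 x 20 mm; leave alone. Origin: centre of underside.
Not all that is in view belongs to the job. What is shaped like the sample_box but pink, purple or white is not meant.

How it is judged:
On the way:
1. the backrest has snapped fully open (past 1.8 rad of 1.92) with nothing of the robot holding it (value of joint backrest above 1.8 rad and contact force between each of the arm, the fingers and stand below 0.2 N), for 0.2 s.
At the end, for the whole second after the job is handed in: Backrest above 1.8 rad. Box at rest, flat and upright on the base plate (underside 8 to 18 mm above the stand's origin, tilt under 0.1 rad), its centre in the stand's frame at x -58 to +50 mm, y within 56 mm, its long side within 0.3 rad of the hinge axis (value of joint backrest above 1.8 rad and x of sample_box in the frame of stand between -0.058 and 0.05 m and y of sample_box in the frame of stand between -0.056 and 0.056 m and z of sample_box in the frame of stand between 0.008 and 0.018 m and angle between sample_box's own z axis and vertical below 0.1 rad and angle between the y axis of sample_box and the y axis of stand, either way round below 0.3 rad and linear speed of sample_box below 0.02 m/s); the robot touches nothing.
It fails at once if the box is let go more than 45 mm above the bench (dropped or thrown) (height (world z) of sample_box above 0.045 m and contact force between each of the fingers, stand and sample_box below 0.05 N).
It fails at once if the tape measure is moved by more than 30 mm (distance of tape_measure from where it was at the start of the episode above 0.03 m).
It fails at once if the stapler is moved by more than 30 mm (distance of stapler from where it was at the start of the episode above 0.03 m).
It fails at once if the red marker is moved by more than 30 mm (distance of marker_red from where it was at the start of the episode above 0.03 m).
It also fails if it takes over 58 s, if anything falls off the work surface, if the arm or the gripper's body presses on something with over 40 N, if the wrist force passes 120 N, or if a joint passes its speed limit or range.

ROBOT

A 6-joint arm with a two-finger parallel gripper is mounted at the origin on a cart in front of the work surface, level with it; the furniture and walls round the work are solid. World frame = base frame: x ahead of the robot, y to its left, z up, the work surface at z = 0. Lengths are in m, angles in rad, forces in N, time in s.
With the tool pointing down it reaches from about 0.275 to 0.875 m from the base axis. Payload 12.5 kg.
Tool frame: the origin (TCP) lies at the very end of the fingers, on their centre line; the grasp point (between the pads) lies 19 mm behind it; z points along the fingers, y is the line along which they close (so a half turn about z gives the same grasp; the last joint's range is limited). The gripper opens to 85 mm and grips with 20 to 120 N. Pads are 22 mm wide; open, the fingers measure 114 mm over their backs; the gripper's body (76 mm by 85 mm) begins 54 mm behind the grasp point. The pads swing forward as they close: fully open they stand 13 mm farther back than shut.
Start: joints at [-0.085, 0.351, 1.652, -0, 1.139, -0.085], TCP at [0.55, 0, 0.231] pointing down, gripper open.
Joint ranges: [-2.75, 2.75], [-0.79, 2.1], [0.01, 2.65], [-1.57, 4.71], [0.07, 3.14], [-2.87, 2.87]. Speed limits (rad/s): [2.22, 2.22, 2.79, 3.14, 3.14, 3.14].

INTERFACE

Orientations are given as a 3x3 rotation matrix whose columns are the frame's x, y, z axes.
In Python, from bench import manip gives the robot as it stands. Calls block until the motion is done:
- manip.move_ptp(position, orientation): joint-space move of the TCP to a pose.
- manip.move_l(position, attitude=None, max_speed=0.15): straight line of the TCP; attitude=None keeps the orientation; max_speed is the mean speed in m/s.
- manip.move_j(angles): joint-space move.
- manip.set_gripper(opening, effort=None): opening from 0.0 (shut) to 1.0 (fully open); effort is the grip in N (None keeps the last); returns when the fingers have stopped.
- manip.dwell(seconds).
- manip.inverse_kinematics(position, orientation): joint angles nearest the present ones, or None.
- manip.grab_frame(name): name is "scene" or "side" or "wrist"; returns (picture, depth): 400x640x3 uint8, red, green, blue; 400x640 float32, m along the optical axis (not along the pixel's ray), 0 where there is no reading.
- manip.get_calibration(name): a dict with "camera_matrix" (3x3 intrinsics, pixels), "R" (3x3) and "t" (3): a world point X has camera coordinates R X + t. Camera axes: x right, y down, z forward; pixel columns grow to the right and rows downward; lengths in m; the calibration is good to about 2 mm. A picture is of the moment at which its call begins: read the wrist's pose just before it. get_calibration takes no time and is no camera call; for the wrist camera it gives the pose at the moment of the call.
A pose or a line that the arm cannot do raises manip.Unreachable and nothing moves.
- manip.sign_off(): hands the job in; it is judged then, once.
Trained networks look in the newest picture that a camera, given by its name, has taken for a name from the list of things; names that differ only in an ending like _2 or _b are one class to them, and where a whole thing is asked for, a point or a joint stands for the part that bears it (a point fixed in the world has none). Each returns a list of dicts, best first, with "confidence" (0 to 1); they miss things now and then, are a little off and sometimes report something else, mostly with a low value. They report only what shows in the picture. A call takes as long as a camera call. They do not tell look-alikes from the thing itself.
- manip.look_for(camera, name): "at" ([x, y, z] in m, in world coordinates, good to about 4 mm: the middle of the surface that is visible of it).
Readings, each from a call of its own:
- manip.current_time(): time.
- manip.current_qpos(): joint angles.
- manip.current_joint_vel(): joint speeds.
- manip.current_joint_torque(): joint torques, N m.
- manip.current_ee_pos(): TCP position.
- manip.current_tcp_rot(): TCP orientation.
- manip.current_force(): force on the tool from outside, world axes, zero at the start.
- manip.current_ft_torque(): the same for the moment, N m.
- manip.current_grip_width(): opening from 0.0 (shut) to 1.0 (fully open).
- manip.current_grip_force(): force on a finger pad.
Only numpy, scipy, OpenCV 4.12 (cv2) and the standard library are available. Lean on these libraries where they do the work, as an engineer would, in place of code of your own. Each camera call takes 0.05 s, during which the arm holds its last target. There are 200 camera calls.

## Working session

There is one attempt and no reset: what is moved stays moved. The work goes in short steps, each a Python script; the robot and the scene stay as the last script left them, time stands still between calls to the robot, and variables do not carry over. Pictures are saved under pics/ and viewed, at most 10 in all, crops included, and the job is handed in when it is done.

```bash
mkdir -p pics; ls; python3 - <<'E'
from bench import manip as m
import cv2,numpy as np
for c in("scene","side"):
    p,d=m.grab_frame(c); cv2.imwrite(f"pics/{c}0.png",p[:,:,::-1]); np.savez(f"{c}0.npz",p=p,d=d,**m.get_calibration(c))
    for n in("stand","pull_tab","sample_box","tape_measure","stapler","marker_red"):
        print(c,n,[(np.round(r["at"],3),round(r["confidence"],2)) for r in m.look_for(c,n)][:4])
print(m.current_time(),m.current_tcp_rot())
E
```

```text
pics
scene stand [(array([0.538, 0.052, 0.023]), 0.73)]
scene pull_tab [(array([0.561, 0.066, 0.025]), 0.66), (array([0.538, 0.053, 0.028]), 0.22)]
scene sample_box [(array([0.575, 0.476, 0.031]), 0.9), (array([0.339, 0.34 , 0.036]), 0.85), (array([0.475, 0.329, 0.04 ]), 0.82), (array([0.425, 0.475, 0.038]), 0.8)]
scene tape_measure [(array([ 0.561, -0.189,  0.038]), 0.63)]
scene stapler [(array([0.65 , 0.308, 0.035]), 0.51)]
scene marker_red [(array([0.378, 0.15 , 0.015]), 0.74)]
side stand [(array([0.54 , 0.049, 0.025]), 0.86), (array([ 0.57 , -0.218,  0.034]), 0.18)]
side pull_tab [(array([0.558, 0.062, 0.026]), 0.69)]
side sample_box [(array([0.338, 0.334, 0.034]), 0.9), (array([0.425, 0.475, 0.03 ]), 0.65), (array([0.318, 0.547, 0.034]), 0.6), (array([0.476, 0.324, 0.035]), 0.56)]
side tape_measure [(array([ 0.572, -0.218,  0.032]), 0.61)]
side stapler [(array([0.654, 0.303, 0.031]), 0.66)]
side marker_red []
0.7 [[-1.07276258e-05  1.00000000e+00  1.81636293e-06]
 [ 1.00000000e+00  1.07276789e-05 -2.92589092e-05]
 [-2.92589287e-05  1.81604905e-06 -1.00000000e+00]]
```

View pics/scene0.png

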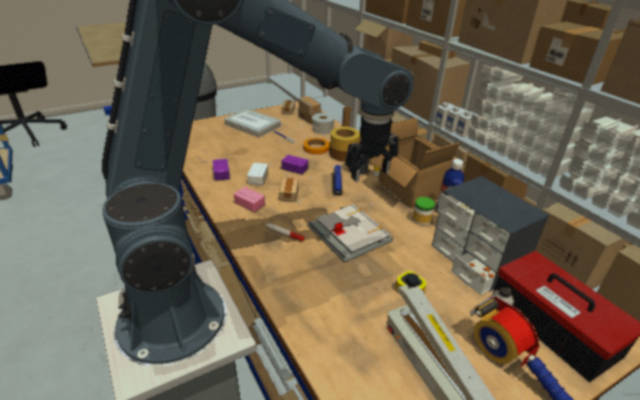

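View pics/side0.png

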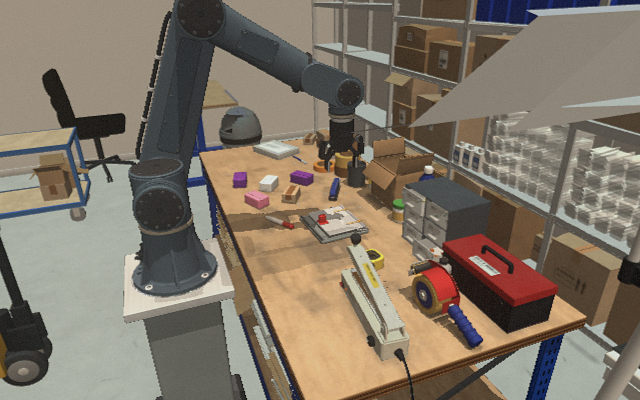

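Brown box candidates in the scene picture: brown with tape at (289,189), pink at (250,200), white at (257,173), purple at (294,163) and (221,169). I choose the brown one at (289,189), world about (0.475, 0.329). The stand is at (350,232) with its red tab at (339,228), and the marker is at (288,232), just left of the stand. Next I'll check from above with the wrist camera.

```bash
cat > h.py <<'E'
from bench import manip as m
import cv2,numpy as np
def R(yaw): # tool down, closing axis (tool y) at angle yaw from world x
    y=np.array([np.cos(yaw),np.sin(yaw),0]); z=np.array([0,0,-1.]); return np.c_[np.cross(y,z),y,z]
def snap(name,cam="wrist"):
    c=m.get_calibration(cam); p,d=m.grab_frame(cam)
    cv2.imwrite(f"pics/{name}.png",p[:,:,::-1])
    K,Rc,t=map(np.array,(c["camera_matrix"],c["R"],c["t"]))
    v,u=np.mgrid[:400,:640]
    P=np.stack([(u-K[0,2])/K[0,0]*d,(v-K[1,2])/K[1,1]*d,d],-1)
    W=(P-t.ravel())@Rc; W[d<=0]=np.nan
    np.savez(name+".npz",p=p,W=W); return p,W
def rect(W,mask):
    mask=cv2.morphologyEx(mask.astype(np.uint8),cv2.MORPH_OPEN,np.ones((3,3)))
    n,l,s,_=cv2.connectedComponentsWithStats(mask)
    out=[]
    for i in range(1,n):
        if s[i,4]>150:
            q=W[l==i]; (c,sz,a)=cv2.minAreaRect((q[:,:2]*1000).astype(np.float32))
            out.append((np.round(c,1),np.round(sz,1),round(a,1),np.round(np.median(q[:,2])*1000,1),s[i].tolist()))
    return out
E
python3 - <<'E'
from h import *
m.move_ptp([0.48,0.17,0.42],R(0))
p,W=snap("w1")
print(m.get_calibration("wrist"))
x,y,z=W[...,0],W[...,1],W[...,2]
hsv=cv2.cvtColor(p,cv2.COLOR_RGB2HSV)
print("top~41",rect(W,(abs(z-.041)<.006)))
print("plate~25",rect(W,(abs(z-.0255)<.005)))
print("red",rect(W,((hsv[...,0]<8)|(hsv[...,0]>172))&(hsv[...,1]>150)&(hsv[...,2]>80)&(z<.07)))
for n in("pull_tab","sample_box","marker_red"): print(n,[(np.round(r["at"],3),round(r["confidence"],2)) for r in m.look_for("wrist",n)][:4])
print(m.current_time())
E
```

```text
{'camera_matrix': array([[297.1523137 ,   0.        , 315.95444109],
       [  0.        , 297.1523137 , 198.89515061],
       [  0.        ,   0.        ,   1.        ]]), 'R': array([[ 9.99995193e-01, -1.61418992e-03, -2.64728459e-03],
       [-6.58600745e-04, -9.44895733e-01,  3.27370768e-01],
       [-3.02984651e-03, -3.27367451e-01, -9.44892254e-01]]), 't': array([-0.47825697,  0.05720472,  0.61384697])}
top~41 [(array([344.3, 359.3]), array([55.1, 90.4]), 24.2, np.float64(39.3), [200, 0, 58, 60, 2056]), (array([485.5, 353.4]), array([92. , 54.9]), 57.4, np.float64(39.3), [292, 0, 58, 65, 2208]), (array([682.4, 358.9]), array([81.2, 29.2]), 59.3, np.float64(42.7), [428, 0, 42, 51, 853]), (array([643.9, 292.9]), array([49.2, 23.1]), 59.5, np.float64(42.6), [405, 53, 28, 33, 468]), (array([950.9, 183. ]), array([181.7,   8.8]), 88.0, np.float64(41.2), [572, 83, 37, 108, 623]), (array([28.6, 74.6]), array([20.1, 96.1]), 49.1, np.float64(41.0), [50, 180, 50, 34, 282]), (array([77. , -8.1]), array([19.5, 96.8]), 9.9, np.float64(40.8), [101, 216, 23, 44, 242]), (array([796.1, -82.5]), array([107.5,   3.2]), 2.4, np.float64(40.9), [447, 270, 53, 5, 177]), (array([ 559.7, -193.6]), array([31.8, 47.4]), 24.6, np.float64(36.1), [347, 307, 17, 18, 164])]
plate~25 [(array([951.1, 181.8]), array([179.1,   6. ]), 89.3, np.float64(25.5), [566, 85, 34, 103, 471]), (array([564.5,  77.7]), array([145.1, 183.7]), 3.4, np.float64(24.3), [321, 144, 80, 95, 6571]), (array([78.2, -4.7]), array([16.6, 89.3]), 6.0, np.float64(25.3), [108, 213, 18, 42, 170])]
red [(array([401.2, 128. ]), array([15.3, 40.7]), 33.5, np.float64(16.1), [267, 157, 16, 21, 169])]
pull_tab [(array([0.562, 0.084, 0.023]), 0.93)]
sample_box [(array([0.347, 0.353, 0.04 ]), 0.94), (array([0.485, 0.349, 0.042]), 0.61)]
marker_red [(array([0.377, 0.168, 0.016]), 0.7)]
1.925
```

View pics/w1.png

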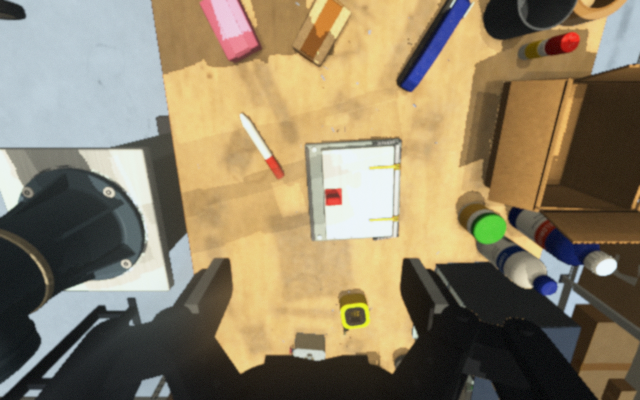

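The wrist picture shows the folded stand at (355,190), its red tab at (333,197), the brown box at (322,28) cut off by the edge, the marker at (262,147) and the stapler at (435,42). The wrist and scene positions differ by about 20 mm, so I'll cross-check with the point clouds and a second, closer wrist view.

```bash
cat > ana.py <<'E'
from h import *
def ana(p,W,roi=(.3,.8,-.3,.5)):
    x,y,z=W[...,0],W[...,1],W[...,2]; h=cv2.cvtColor(p,cv2.COLOR_RGB2HSV).astype(int)
    r=(x>roi[0])&(x<roi[1])&(y>roi[2])&(y<roi[3])
    print("bench z",np.nanmedian(z[r&(abs(z)<.015)]))
    for a in rect(W,r&(abs(z-.041)<.006)): print("top",*a)
    for a in rect(W,r&(abs(z-.0255)<.006)&(h[...,1]<70)): print("plate",*a)
    red=r&((h[...,0]<8)|(h[...,0]>172))&(h[...,1]>140)&(h[...,2]>60)
    for a in rect(W,red): print("red",*a)
    q=W[red&(z>.045)&(z<.06)]
    print("tabtop",len(q),np.round(q.min(0),4) if len(q) else'',np.round(q.max(0),4) if len(q) else'', np.median(q,0) if len(q) else '')
E
python3 - <<'E'
from ana import *
for c in("scene","side"): print(c); ana(*snap(c+"1",c))
for i,(x,y) in enumerate([(.55,.12),(.47,.37)]):
    m.move_ptp([x,y-.06,.33],R(0)); print(np.round(m.current_ee_pos(),4)); m.dwell(.2); print("wrist",x,y); ana(*snap(f"w2{i}"))
    for n in("pull_tab","sample_box"): print(n,[(np.round(r["at"],3),round(r["confidence"],2)) for r in m.look_for("wrist",n)][:4])
a=[cv2.imread(f"pics/w2{i}.png") for i in(0,1)]
cv2.imwrite("pics/c2.png",np.vstack([a[0][:290],a[1][:290]]))
print(m.current_time())
E
```

```text
scene
bench z -0.0014866077065093226
top [483.6 350. ] [89.6 53.8] 56.8 38.6 [280, 178, 18, 15, 226]
top [343.3 357.3] [56.6 92.4] 25.5 38.7 [235, 188, 28, 15, 257]
plate [562.1  76.3] [145.7 187.2] 4.2 23.7 [318, 205, 71, 46, 1524]
tabtop 28 [0.4959 0.0635 0.0461] [0.5169 0.0748 0.0566] [0.50673072 0.0676727  0.05143831]
side
bench z 1.8952734927627277e-05
plate [562.8  70.1] [145.9 201.8] 6.5 25.1 [309, 206, 57, 30, 855]
tabtop 25 [0.4982 0.0599 0.0453] [0.5234 0.0826 0.0557] [0.51030336 0.06806163 0.05082835]
[0.55   0.0606 0.3309]
wrist 0.55 0.12
bench z -0.0011482535884159376
top [ 558.2 -194.7] [36.5 33.8] 89.8 36.2 [311, 292, 20, 18, 250]
top [ 463.1 -267.9] [ 8.4 69.2] 85.3 41.2 [250, 332, 38, 9, 176]
plate [564.7  78.1] [145.2 182.9] 3.4 24.3 [273, 76, 102, 127, 10540]
red [401.8 127.7] [15.9 42.8] 30.5 15.9 [204, 94, 25, 30, 342]
red [511.1  74.2] [28.8 30.4] 2.0 37.2 [280, 137, 21, 21, 400]
tabtop 181 [0.4988 0.0662 0.0471] [0.5215 0.0822 0.0555] [0.51025528 0.07552666 0.05278335]
pull_tab [(array([0.562, 0.082, 0.025]), 0.9)]
sample_box []
[0.4705 0.3092 0.33  ]
wrist 0.4
[... 350 characters left out ...]
9]
top [485.6 353.6] [92. 55.] 57.4 39.3 [296, 89, 64, 73, 2494]
top [667.5 332.9] [142.4  29.6] 59.8 42.6 [418, 92, 74, 91, 1654]
top [775.9  39.4] [51.7 18.6] 51.1 40.9 [481, 300, 25, 21, 171]
plate [757.2 380.4] [15.3 58. ] 0.9 25.7 [510, 84, 17, 43, 184]
plate [564.6  75.8] [145.2 189.2] 3.4 24.2 [327, 236, 86, 92, 6027]
red [401.9 128.1] [13.8 41.5] 31.3 16.1 [269, 247, 17, 20, 177]
tabtop 110 [0.4979 0.0703 0.0453] [0.5205 0.0835 0.055 ] [0.50830293 0.07856291 0.05274201]
pull_tab [(array([0.559, 0.083, 0.026]), 0.74)]
sample_box [(array([0.489, 0.354, 0.04 ]), 0.92), (array([0.429, 0.482, 0.044]), 0.79), (array([0.348, 0.36 , 0.038]), 0.77), (array([0.581, 0.482, 0.042]), 0.66)]
4.425
```

View pics/c2.png

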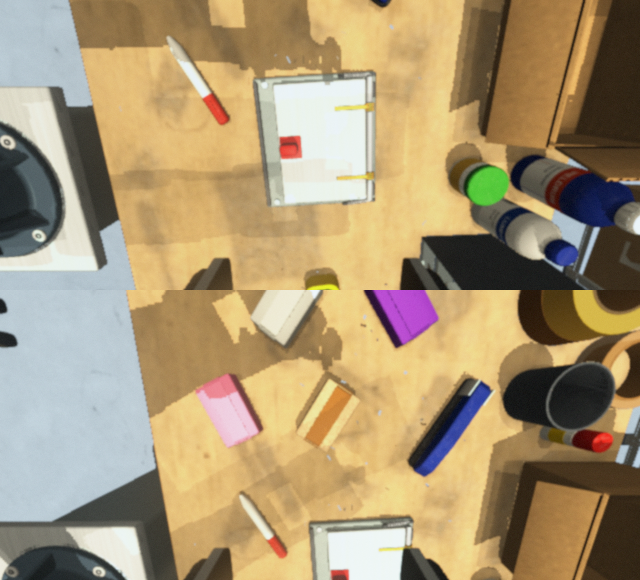

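The picture settles it. The brown taped box is at lower (328,122+290), centre (0.4855, 0.3535), with its long axis at 57.4°. Its top measures 92x55 mm at 39 mm height, which matches. The stand is yawed +3.4° with the tab at (0.510, 0.0745), giving a stand centre of about (0.552, 0.077). That agrees with both the plate rectangle and the tab offset. Now I'll open the stand.

```bash
cat > geo.py <<'E'
from h import *
s=0.059; C=np.array([.5517,.0768,0]); X=np.array([np.cos(s),np.sin(s),0]); Y=np.array([-np.sin(s),np.cos(s),0]); Z=np.array([0,0,1.])
def grip(th,tilt=0,out=0.004):
    g=C+78*.001*X+.022*Z+.120*(-np.cos(th)*X+np.sin(th)*Z)+(.023+out)*(np.sin(th)*X+np.cos(th)*Z)
    z=-np.cos(tilt)*Z-np.sin(tilt)*X
    return g+.019*z, np.c_[np.cross(Y,z),Y,z]
tilt=lambda th: .35*np.clip((th-.6)/1.25,0,1)
E
python3 - <<'E'
from geo import *
p,Rr=grip(0); print(p)
for th in np.linspace(0,1.88,9): 
    q=m.inverse_kinematics(*grip(th,tilt(th))); print(None if q is None else np.round(q,2))
m.move_ptp(p+[0,0,.09],Rr)
m.set_gripper(.6)
m.move_l(p,max_speed=.08)
print("f",m.current_force())
m.set_gripper(0,60); print("w",m.current_grip_width(),m.current_grip_force(),m.current_force(),m.current_time())
snap("grip","side"); snap("gripw")
E
```

```text
[0.50977308 0.07432344 0.03      ]
[ 0.05  0.59  1.88 -0.    0.67 -1.58]
[ 0.05  0.56  1.84 -0.    0.74 -1.58]
[ 0.05  0.54  1.79 -0.    0.81 -1.58]
[ 0.05  0.55  1.71 -0.    0.91 -1.57]
[ 0.06  0.59  1.59 -0.    1.06 -1.57]
[ 0.06  0.65  1.46 -0.    1.19 -1.57]
[ 0.06  0.73  1.32 -0.    1.32 -1.57]
[ 0.06  0.82  1.17 -0.    1.44 -1.57]
[ 0.06  0.92  1.03 -0.    1.55 -1.57]
f [0.30334136 0.23882032 0.22625139]
w 0.17151324407187535 59.541329741477966 [ -0.69629292 -10.87427781   5.22489291] 8.3417
```

```bash
python3 - <<'E'
from geo import *
for th in np.linspace(.15,1.88,13):
    m.move_l(*grip(th,tilt(th)),max_speed=.12)
    print(round(th,2),np.round(m.current_force(),1),round(m.current_grip_width(),3))
    if np.linalg.norm(m.current_force())>60: break
print(m.current_time()); snap("open1","side")
a=cv2.imread("pics/open1.png")[120:270,220:460]; cv2.imwrite("pics/open1c.png",cv2.resize(a,None,fx=3,fy=3))
E
```

```text
0.15 [-1.2 -9.7 -1.6] 0.172
0.29 [-2.4 -9.9 -0.9] 0.174
0.44 [-3.7 -9.2  2.1] 0.167
0.58 [-4.9 -8.2  2. ] 0.17
0.73 [-4.2 -8.1  5.3] 0.173
0.87 [-4.2 -7.7  6.5] 0.175
1.01 [-4.1 -6.6  7.2] 0.176
1.16 [-3.2 -6.3  5.7] 0.172
1.3 [-1.5 -5.5  5.9] 0.174
1.45 [-1.3 -6.7  6.7] 0.171
1.59 [-0.2 -5.7  6.9] 0.178
1.74 [ 1.  -5.3  5.7] 0.175
1.88 [ 2.6 -4.9  5. ] 0.174
12.2667
```

View pics/open1c.png

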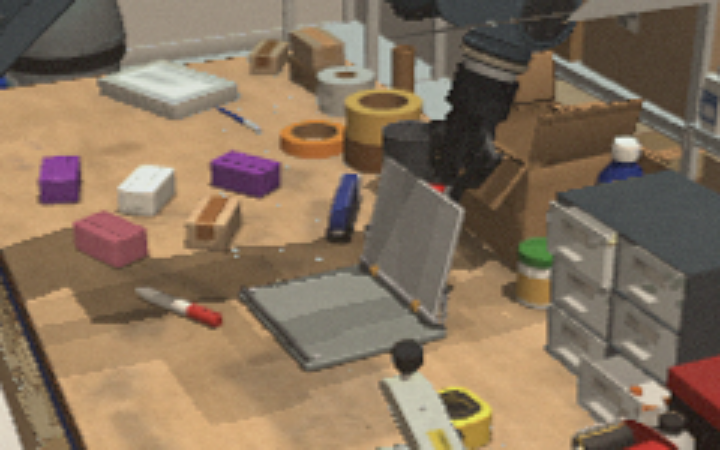

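The stand is open with the backrest leaning back, seen at (410,240) in the crop, and the gripper is behind it at (465,150). I'll release, retreat and go to the box.

```bash
python3 - <<'E'
from ana import *
from geo import *
m.set_gripper(.6)
p=m.current_ee_pos(); z=m.current_tcp_rot()[:,2]
m.move_l(p-.13*z+.01*X,max_speed=.15)
m.dwell(.3); print("force",np.round(m.current_force(),2))
b=np.array([.4855,.3535,0]); yaw=np.radians(57.4-90)
m.move_ptp(b+[0,0,.16],R(yaw)); m.set_gripper(1)
_,W=snap("side2","side"); snap("w3")
# backrest plate pts
U=(W-C)@np.c_[X,Y,Z]; k=(abs(U[...,1])<.085)&(U[...,0]>.06)&(U[...,0]<.16)&(U[...,2]>.04)&(U[...,2]<.16)
q=U[k]; f=np.polyfit(q[:,2],q[:,0],1); print("backrest angle",np.pi/2+np.arctan(f[0]),len(q))
print(m.current_time(),m.current_qpos())
E
```

```text
force [-0.41  0.19 -1.1 ]
backrest angle 1.9269099069505766 932
16.9333 [5.51783398e-01 5.19449952e-01 1.58244975e+00 1.75258135e-05
 1.03969429e+00 1.12082365e+00]
```

View pics/w3.png

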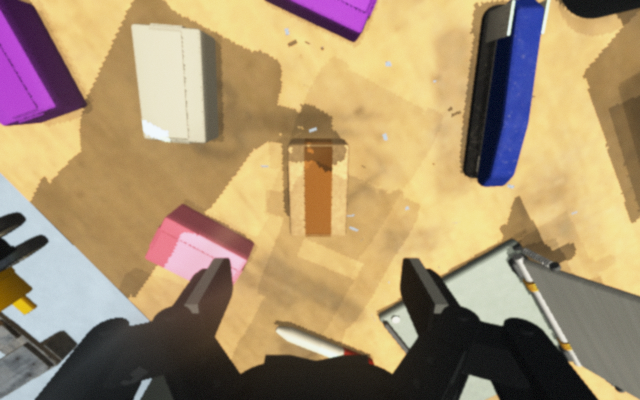

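The box is at (318,188), lined up square between the fingers (215..415), and the backrest is at 1.93 rad. I'll re-measure from this frame and then grasp and place the box.

```bash
python3 - <<'E'
from geo import *
W=np.load("w3.npz")["W"]; k=(abs(W[...,2]-.040)<.006)&(np.hypot(W[...,0]-.4855,W[...,1]-.3535)<.07)
r=rect(W,k); print(r)
c=np.array([*r[0][0]/1000,0]); a=r[0][2] if r[0][1][0]>r[0][1][1] else r[0][2]+90
yaw=np.radians(a-90); assert len(r)==1 and np.hypot(*(c[:2]-[.4855,.3535]))<.006 and abs(yaw+.569)<.06
m.move_ptp(c+[0,0,.09],R(yaw))
m.move_l(c+[0,0,.010],max_speed=.1); print("f",np.round(m.current_force(),1))
m.set_gripper(0,40); print("w",m.current_grip_width(),m.current_grip_force())
m.move_l(c+[0,0,.11],max_speed=.12); print("w",m.current_grip_width(),m.current_grip_force())
t=C-.015*X
if m.current_grip_force()>10:
    m.move_l(t+[0,0,.11],R(s),max_speed=.15)
    m.move_l(t+[0,0,.032],max_speed=.08)
print(np.round(m.current_force(),1),m.current_grip_width(),m.current_time())
snap("w4"); snap("side3","side")
a=cv2.imread("pics/side3.png")[120:270,220:460]; cv2.imwrite("pics/side3c.png",cv2.resize(a,None,fx=3,fy=3))
E
```

```text
[(array([486.1, 353.8]), array([91.5, 55.1]), 57.4, np.float64(39.4), [287, 142, 62, 94, 5435])]
f [-0.5 -0.1  0.4]
w 0.6447000614799485 43.17719221115112
w 0.6414685680315216 42.47899353504181
[ 0.3  0.1 -1.1] 0.6420944579006791 22.8
```

View pics/side3c.png

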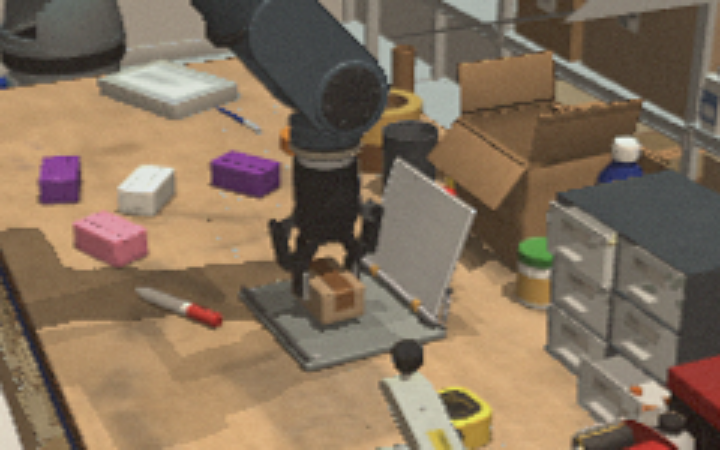

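View pics/w4.png

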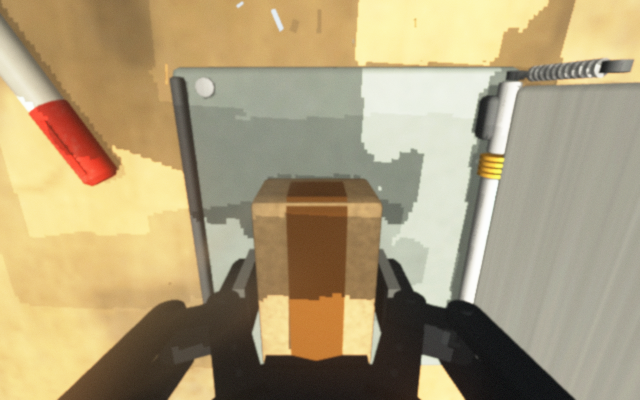

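The box is held over the base, square to the hinge line, at (317,270) in the wrist view with the lip at (195,190) and the hinge at (485,200). I'll lower until contact and release.

```bash
python3 - <<'E'
from geo import *
p=np.array(m.current_ee_pos()); f0=m.current_force()[2]
for i in range(1,10):
    m.move_l(p-[0,0,.0015*i],max_speed=.02); f=m.current_force()[2]-f0
    if f>3: break
print(i,f,m.current_ee_pos())
m.set_gripper(.85); q=np.array(m.current_ee_pos())
m.move_l(q+[0,0,.15],max_speed=.12); m.dwell(.2)
_,W=snap("w5"); _,V=snap("side4","side")
r=rect(W,(abs(W[...,2]-.053)<.006)&(np.hypot(W[...,0]-t0[0],W[...,1]-t0[1])<.09)) if (t0:=C-.015*X) is not None else 0
for a in r: print(a,(np.array([*a[0]/1000,0])-C)@np.c_[X,Y,Z])
U=(V-C)@np.c_[X,Y,Z]; k=(abs(U[...,1])<.085)&(U[...,0]>.06)&(U[...,0]<.16)&(U[...,2]>.04)&(U[...,2]<.16)
g=np.polyfit(U[k][:,2],U[k][:,0],1); print("backrest",np.pi/2+np.arctan(g[0]),m.current_time(),m.current_force())
E
```

```text
7 9.296823510497985 [0.53726871 0.07596325 0.02265072]
(array([536.4,  76.2]), array([55.1, 91.3]), 3.4, np.float64(51.3), [286, 143, 62, 94, 5440]) [-0.01530876  0.00030322  0.        ]
backrest 1.9282924490061522 26.6667 [-0.21166205 -0.25131795  0.45479882]
```

View pics/w5.png

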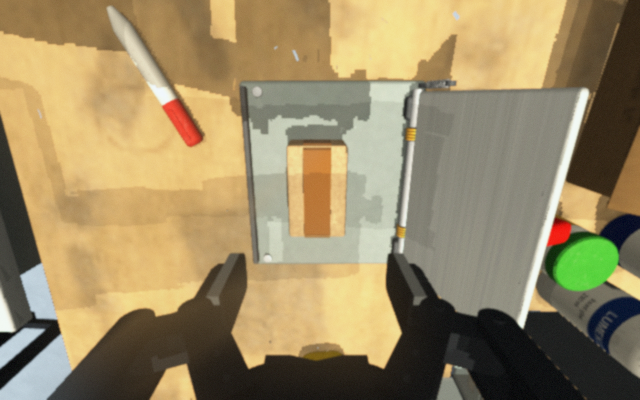

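The box sits flat on the base at (317,190), parallel to the hinge. The backrest is open, and the gripper is clear.

```bash
python3 -c "
from bench import manip as m
print(m.sign_off())"
```

```text
the job is handed in; nothing more can be done
None
```

I've handed the job in: the stand is open by itself at about 1.93 rad, and the box sits flat on the base at x -15 mm, y 0 mm, parallel to the backrest; it took about 27 s, and no verdict came back.

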